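Push an offcut under the scrap box's spring flap

TASK

Press the scrap box's thumb plate down with one fingertip to hold its spring flap open and, while holding it, push the small wood offcut along the box's ledge with the other fingertip, under the flap, until it drops into the box. Then let go so that the flap shuts by itself. Push the offcut only, never pick it up, and leave the other things on the bench alone.

Things in the scene. Friction and masses are not known exactly. Their poses are not given: they have to be found in the camera images.
- scrapbox: Plywood scrap box, 225 x 124, fixed. Origin: on the bench top, below the flap's hinge line, in the plane of the outer face of the flap's front skirt. x points along the push into the box, y left, z up. Hinge line: along x at y = 0, 72 above the bench. Ledge: level, 70 above the bench, x = -125 to 2. Right of the hinge (y below -5) the foot is only 36 high.
- mouth (a point): Point on the ledge in the middle of the mouth, under the skirt (scrap box x = 0, y = 46, z = 70). Two steel guides, 5 high, run along the ledge with inner faces 20 either side of it. The ledge ends 2 past it; then comes the pit, 92 long, 40 wide, its floor 64 below the ledge, into which the offcut drops.
- flap (a joint): Opening of the spring-closed flap, rad: 0 shut, 0.9 stop. A rigid see-saw on the hinge line: left of it a clear roof over the pit with a front skirt (scrap box y = 24 to 66) that shuts the mouth; right of it, nearer the robot, the thumb plate. Pressing the plate lifts roof and skirt; it springs shut when let go. The offcut passes from about 0.5; 0.75 is ample (about 27 high).
- thumb_plate (a point): Centre of the thumb plate's upper face; moves with the flap. Aluminium, scrap box x = -121 to -6, from 4 to 48 right of the hinge line, 4 thick. Shut, it rises away from the hinge at 0.75 rad, outer edge 106 above the bench. At flap angle 0.75 it is level, face 74 above the bench: a fingertip can then slide along it while the other, as high, pushes. Takes about 6 N at mid-plate.
- skirt (a point): Middle of the lower edge of the flap's aluminium front skirt (42 wide, 19 high, 3 thick), on its outer face; moves with the flap. Shut, it is 1.5 above the ledge and the roof's top is 93 above the bench. At flap angle 0.75 the raised roof's highest edge is about 132 above the bench.
- offcut: The wood offcut to be pushed: a loose block 60 long (its x), 30 wide (its y), 16 high, about 20 g, lying flat on the ledge between the guides, long side roughly along the push, in front of the shut skirt. Origin: centre of its underside. It tips into the pit when its centre passes the ledge's end, 2 past the front of the skirt.
- long_offcut: Bystander: a longer loose board offcut, 100 x 45 x 22, flat on the bench. Origin: centre of its underside.
- jar: Bystander: a screw-top glass jar, 60 across, 75 high. Origin: centre of its underside.
- glue: Bystander: a white glue bottle, 52 across, 110 high. Origin: centre of its underside.
- tape: Bystander: a tape measure standing on edge, 70 x 38 x 66 high. Origin: centre of its underside.
- screwdriver: Bystander: a screwdriver lying on the bench, 190 long. Origin: centre of its underside.
- hammer: Bystander: a hammer lying on the bench, 290 long. Origin: centre of its underside.
- sander: Bystander: a cork sanding block, 110 x 60 x 30 high. Origin: centre of its underside.
There are look-alikes about, which are no part of the job. What is shaped like the offcut but pink is not meant.

How it is judged:
On the way, in this order (a step that is already met when the one before it is completed fails the run):
1. a finger holds the flap open while the offcut still lies on the ledge in front of it (value of joint flap above 0.45 rad and contact force between the fingers and flap above 0.5 N and x of offcut in the frame of scrapbox below -0.01 m and z of offcut in the frame of scrapbox above 0.064 m), for 0.1 s.
2. the offcut has gone more than half-way under the flap while a finger still holds the flap open (value of joint flap above 0.4 rad and contact force between the fingers and flap above 0.5 N and x of offcut in the frame of scrapbox above 0 m), for 0.02 s.
At the end, for the whole second after the job is handed in: The offcut lies at rest in the pit of the scrap box (its origin at least 15 mm below the ledge) and the flap is shut (under 0.06 rad) (x of offcut in the frame of scrapbox between 0.002 and 0.095 m and y of offcut in the frame of scrapbox between 0.02 and 0.072 m and z of offcut in the frame of scrapbox below 0.055 m and value of joint flap below 0.06 rad and linear speed of offcut below 0.02 m/s); the robot touches nothing.
It fails at once if the offcut is lifted off the ledge (z of offcut in the frame of scrapbox above 0.085 m).
It fails at once if another thing on the bench is moved by more than 20 mm (distance of any of long_offcut, jar, glue, tape, screwdriver, hammer, sander from where it was at the start of the episode above 0.02 m).
It also fails if it takes over 38 s, if anything falls off the work surface, if the arm or the gripper's body presses on something with over 40 N, if the wrist force passes 120 N, or if a joint passes its speed limit or range.

ROBOT

A 7-joint arm with a two-finger parallel gripper is mounted at the origin on the work surface. World frame = base frame: x ahead of the robot, y to its left, z up, the work surface at z = 0. Lengths are in m, angles in rad, forces in N, time in s.
With the tool pointing down it reaches from about 0.425 to 0.925 m from the base axis. Payload 6.8 kg.
Tool frame: the origin (TCP) lies at the very end of the fingers, on their centre line; the grasp point (between the pads) lies 19 mm behind it; z points along the fingers, y is the line along which they close (so a half turn about z gives the same grasp; the last joint's range is limited). The gripper opens to 85 mm and grips with 20 to 120 N. Pads are 22 mm wide; open, the fingers measure 114 mm over their backs; the gripper's body (76 mm by 85 mm) begins 54 mm behind the grasp point. The pads swing forward as they close: fully open they stand 13 mm farther back than shut.
Start: joints at [1.184, 0.477, 0.022, 1.555, -0.011, 1.109, -0.083], TCP at [0.186, -0.649, 0.208] pointing down, gripper open.
Joint ranges: [-2.96, 2.96], [-0.34, 2.1], [-1.41, 1.46], [0.24, 2.44], [-1.37, 4.51], [0.17, 1.92], [-2.96, 2.96]. Speed limits (rad/s): [2.39, 2.39, 3.14, 3.14, 3.14, 3.14, 3.14].

INTERFACE

Orientations are given as a unit quaternion [w, x, y, z].
In Python, from station import get_obs, read_camera, hand_in gives the robot as it stands.
- The arm moves only by the tool arm_command, never from a script. Its argument "commands" is one flat list of numbers, 7 for each row, row after row: the shift along the tool's x, y, z in m, then the turn, a rotation vector about the tool's x, y, z in degrees, then the opening, from 0 (shut) to 1 (fully open). In form: [tx, ty, tz, rx, ry, rz, fingers, tx, ty, tz, rx, ry, rz, fingers, ...]. A call has 1 to 8 rows; each row is the pose to reach, as a shift and turn from the pose commanded when the call began, along the tool's axes at that moment; what a row does not reach only later rows make up. A row lasts 1/10 s, in which the tool goes at most 50 mm and 8.59 degrees, less where a joint would pass 70% of its speed; a pose out of reach is approached as far as the arm can. A call with a gripper value outside its range is refused whole. The fingers move at their own pace and stop on an object; "force" is the grip in N (left out, the last holds). Time passes only in rows, so rows that repeat a pose let the fingers close. It gives the time, the measured TCP pose, the force, the opening and the grip force at its end, in the units of the state.
- get_obs(): the state, without advancing time (a new reading comes with each control period).
- read_camera(name): name is "scene" or "top"; returns a dict with "img" (480x640x3 uint8, red, green, blue), "camera_matrix" (3x3 intrinsics, pixels), "pose" (4x4, takes a point from camera to world coordinates). Camera axes: x right, y down, z forward; pixel columns grow to the right and rows downward; lengths in m; the calibration is good to about 2 mm. A picture is of the moment at which its call begins. There is no depth.
- hand_in(): hands the job in; it is judged then, once.
The state is a dict: "t": time; "q": joint angles; "joint_vel": joint speeds; "joint_torque": joint torques, N m; "eef_pos": TCP position; "tool_rot": TCP orientation; "contact_force": force on the tool from outside, world axes, zero at the start; "torque": the same for the moment, N m; "gripper_width": opening from 0.0 (shut) to 1.0 (fully open); "grasp_force": force on a finger pad.
Only numpy, scipy, OpenCV 4.12 (cv2) and the standard library are available. Lean on these libraries where they do the work, as an engineer would, in place of code of your own. Each camera call takes 0.05 s, during which the arm holds its last target. There are 200 camera calls.

## Working session

There is one attempt and no reset: what is moved stays moved. The work goes in short steps, Python scripts to look and compute and a tool call to move; the robot and the scene stay as the last step left them, time stands still between calls to the robot, and variables do not carry over. Pictures are saved under pics/ and viewed, at most 10 in all, crops included, and the job is handed in when it is done.

Besides the shell and the picture viewer there is one more tool, called after "Request:" in YAML: its name, and indented under it one key for each argument. arm_command: Moves the arm, as the interface text tells. Its arguments: {"type":"object","properties":{"commands":{"type":"array","items":{"type":"number"}},"force":{"type":"number"}},"required":["commands"]}

```bash
ls; mkdir -p pics; python3 - <<'E'
from station import *
import cv2,numpy as np
for n in("scene","top"):
    c=read_camera(n); cv2.imwrite(f"pics/{n}0.png",c["img"][...,::-1]); print(n,np.round(c["camera_matrix"],1).tolist(),np.round(c["pose"],4).tolist())
o=get_obs();print(o)
E
```

```text
pics
scene [[552.2, 0.0, 317.2], [0.0, 552.2, 244.1], [0.0, 0.0, 1.0]] [[0.1174, 0.6617, -0.7406, 1.3142], [0.9929, -0.0638, 0.1004, -0.0808], [0.0191, -0.7471, -0.6645, 0.7878], [0.0, 0.0, 0.0, 1.0]]
top [[569.8, 0.0, 319.7], [0.0, 569.8, 241.4], [0.0, 0.0, 1.0]] [[0.0047, -0.9998, 0.0219, 0.5237], [-0.9999, -0.005, -0.0111, 0.0623], [0.0112, -0.0218, -0.9997, 1.1029], [0.0, 0.0, 0.0, 1.0]]
{'t': 0.1, 'q': array([ 1.18389826,  0.47772849,  0.02235225,  1.55634445, -0.0115247 ,
        1.10931331, -0.08310201]), 'joint_vel': array([-0.00167513,  0.00023722,  0.00177808, -0.00359214, -0.00108176,
        0.00210115, -0.0005207 ]), 'joint_torque': array([ 4.81621057e-03, -5.97756422e+01,  1.61371775e+00, -2.81953794e+01,
        1.27825429e-02,  5.00193695e-03,  2.88025501e-05]), 'eef_pos': array([ 0.18559014, -0.64838704,  0.20721918]), 'tool_rot': array([-8.15894178e-04,  9.90299435e-01,  1.38947238e-01, -1.66923653e-04]), 'contact_force': array([-0.91049671, -0.26531886,  0.38668438]), 'torque': array([-0.01305812, -0.01967356, -0.01674004]), 'grasp_force': 0.0, 'gripper_width': 0.9971232584217291}
```

View pics/scene0.png

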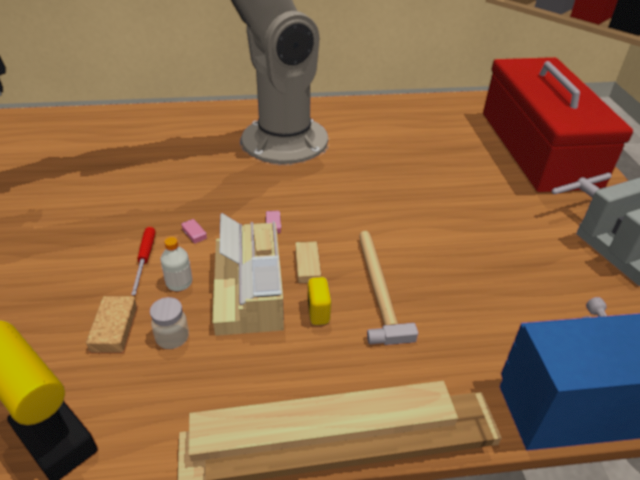

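View pics/top0.png

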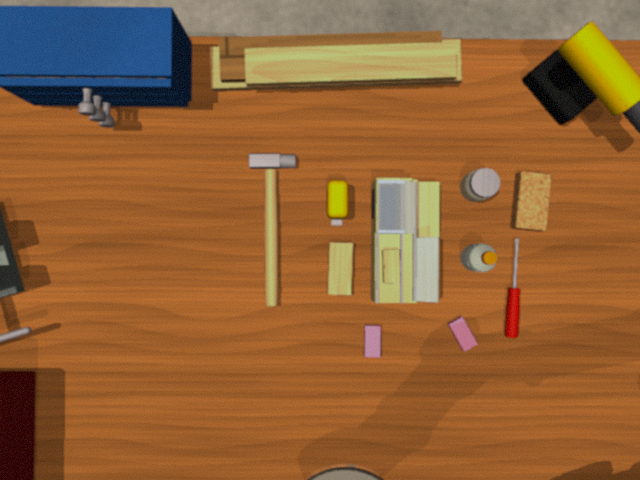

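The scene view shows the box at about (250,275). In the top view it spans columns 375–440 and rows 178–303, with the ledge and offcut at (390,265), the plate at (427,270) and the roof at (391,205). The push runs along world +x. I'll zoom in for the exact corners.

```bash
cat > h.py <<'E'
from station import *
import cv2,numpy as np
from scipy.spatial.transform import Rotation as R
def ray(c,u,v,z):
    K,P=c["camera_matrix"],c["pose"]
    d=P[:3,:3]@np.linalg.inv(K)@[u,v,1]; o=P[:3,3]
    return o+d*(z-o[2])/d[2]
def proj(c,p):
    P=c["pose"]; q=c["camera_matrix"]@(P[:3,:3].T@(np.array(p)-P[:3,3])); return q[:2]/q[2]
def crop(c,u0,v0,u1,v1,s,name):
    cv2.imwrite(name,cv2.resize(c["img"][v0:v1,u0:u1,::-1],None,fx=s,fy=s,interpolation=cv2.INTER_CUBIC))
E
python3 - <<'E'
from h import *
c=read_camera("top"); crop(c,360,165,455,315,4,"pics/a.png")
s=read_camera("scene"); t=crop(s,200,205,300,345,4,"pics/b.png")
a=cv2.imread("pics/a.png");b=cv2.imread("pics/b.png")
h=max(a.shape[0],b.shape[0]);f=lambda i:cv2.copyMakeBorder(i,0,h-i.shape[0],0,0,0)
cv2.imwrite("pics/ab.png",np.hstack([f(a),f(b)]));print(a.shape,b.shape)
E
```

```text
(600, 380, 3) (560, 400, 3)
```

View pics/ab.png

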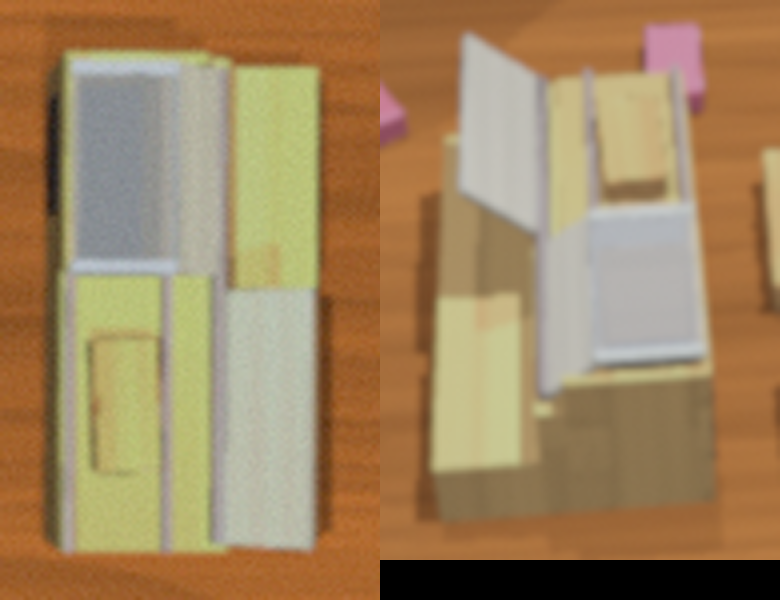

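The top crop (offset 360,165, scale 4) shows the guides at u≈70 and 166, the hinge at u≈217, the skirt's front edge at v≈273 and the ledge's front end at v≈550. The offcut's top spans u 90–160 and v 332–471. The plate spans u 225–315 and v 290–548.

```bash
python3 - <<'E'
from h import *
c=read_camera("top")
f=lambda u,v,z:np.round(ray(c,360+(u-.5)/4,165+(v-.5)/4,z),4)
for n,u,v,z in [("guideL near",70,550,.075),("guideL far",70,275,.075),("guideR near",166,550,.075),("guideR far",166,275,.075),("hinge near",216,543,.074),("hinge far",218,275,.074),("roof front L",70,273,.093),("roof front R",178,273,.093),("off",90,332,.086),("off",158,332,.086),("off",92,473,.086),("off",160,472,.086),("plate on",315,548,.106),("plate of",319,290,.106),("rear",65,52,.07),("rearR",320,67,.036),("glue",488,258,.1)]:
    print(n,f(u,v,z) if n!="glue" else np.round(ray(c,u,v,z),3))
print(np.round(ray(c,482,183,.075),3))
o=get_obs();print(R.from_quat(o["tool_rot"],scalar_first=True).as_matrix().round(3))
E
```

```text
guideL near [ 0.4368 -0.0536  0.075 ]
guideL far [ 0.5607 -0.0532  0.075 ]
guideR near [ 0.4369 -0.0969  0.075 ]
guideR far [ 0.5609 -0.0967  0.075 ]
hinge near [ 0.4401 -0.1196  0.074 ]
hinge far [ 0.5611 -0.1204  0.074 ]
roof front L [ 0.561  -0.0512  0.093 ]
roof front R [ 0.5612 -0.0992  0.093 ]
off [ 0.5349 -0.061   0.086 ]
off [ 0.535  -0.0914  0.086 ]
off [ 0.472  -0.0621  0.086 ]
off [ 0.4726 -0.0924  0.086 ]
plate on [ 0.4407 -0.1574  0.106 ]
plate of [ 0.5536 -0.1591  0.106 ]
rear [ 0.6624 -0.0513  0.07  ]
rearR [ 0.6606 -0.1751  0.036 ]
glue [ 0.518 -0.246  0.1  ]
[ 0.654 -0.243  0.075]
[[ 0.961  0.275 -0.   ]
 [ 0.275 -0.961  0.001]
 [-0.    -0.001 -1.   ]]
```

Request:
arm_command:
  commands: [0.048,-0.052,0,0,0,4,0.64,0.081,-0.088,0,0,0,8,0.64,0.115,-0.125,0,0,0,12,0.64,0.149,-0.162,0,0,0,16,0.64,0.183,-0.199,0,0,0,16,0.64,0.217,-0.236,0,0,0,16,0.64,0.251,-0.273,0,0,0,16,0.64,0.285,-0.31,0,0,0,16,0.64]

```text
t: 1.05
eef_pos: [0.3656, -0.2895, 0.2084]
tool_rot: [0.0, 1.0, -0.0, 0.0]
contact_force: [1.1, -1.5, 0.1]
gripper_width: 0.639
grasp_force: 0.0
```

Request:
arm_command:
  commands: [0.02,-0.04,0,0,0,0,0.64,0.04,-0.08,0.01,0,0,0,0.64,0.06,-0.12,0.02,0,0,0,0.64,0.081,-0.16,0.04,0,0,0,0.64,0.081,-0.16,0.063,0,0,0,0.64,0.081,-0.16,0.063,0,0,0,0.64,0.081,-0.16,0.063,0,0,0,0.64]

```text
t: 1.75
eef_pos: [0.4456, -0.1321, 0.1452]
tool_rot: [0.0, 1.0, -0.001, -0.001]
contact_force: [0.3, -0.4, 0.1]
gripper_width: 0.641
grasp_force: 0.0
```

```bash
python3 - <<'E'
from h import *
o=get_obs();print(o["t"],o["eef_pos"],o["contact_force"],o["gripper_width"])
s=read_camera("scene"); crop(s,180,130,340,350,2.7,"pics/c1.png"); 
t=read_camera("top"); crop(t,340,165,460,385,2.7,"pics/c2.png")
cv2.imwrite("pics/c.png",np.hstack([cv2.imread("pics/c1.png"),cv2.imread("pics/c2.png")]))
E
```

```text
1.75 [ 0.44557157 -0.13205351  0.14522596] [ 0.30186832 -0.38941254  0.06401794] 0.6407922177835971
```

View pics/c.png

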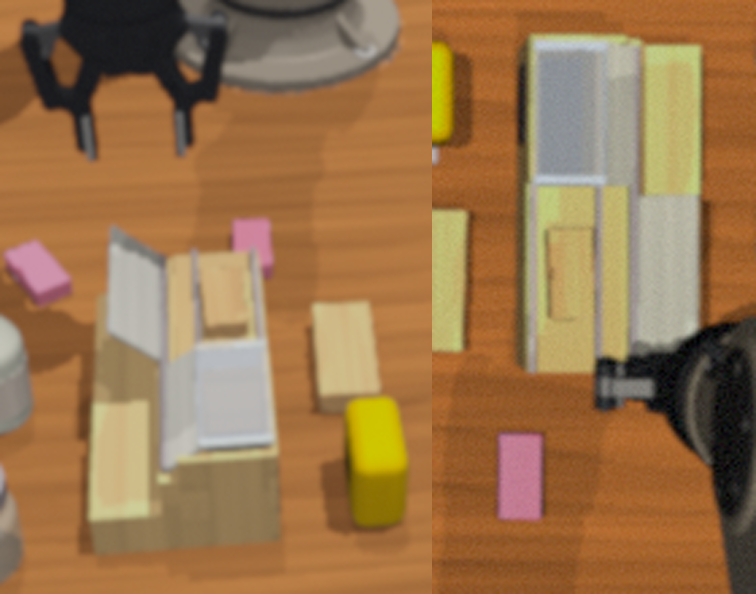

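The crops show both fingertips at scene pixels of about (213,188) and (247,187), behind the box and not yet above it. I'll check that against the projection of the reported TCP.

```bash
python3 - <<'E'
from h import *
s=read_camera("scene");t=read_camera("top");o=get_obs();e=o["eef_pos"];print(o["t"],e)
for dy in(-.035,.035):
  p=e+[0,dy,.004]; print(proj(s,p),proj(t,p))
crop(s,180,130,340,350,2.7,"pics/d.png")
E
```

```text
1.95 [ 0.44646699 -0.13256258  0.1461742 ]
[212.65982238 195.93608042] [450.49931889 300.64131552]
[249.4016136  193.93628238] [408.73373002 300.48115137]
```

View pics/d.png

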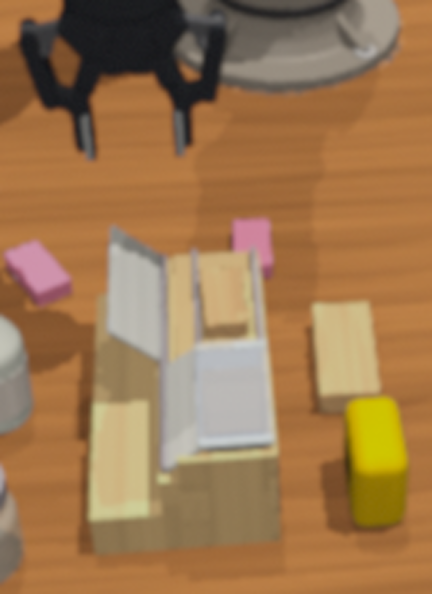

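Fingertip ends are seen at scene (213,188) and (247,187.5), 7 px above the prediction. I'll triangulate the box and the tips across both views to see whether this is calibration or tip setback.

```bash
python3 - <<'E'
from h import *
s=read_camera("scene");t=read_camera("top");e=get_obs()["eef_pos"]
print("plate corner",proj(s,[.441,-.157,.106]),"seen 221.2 213.7")
print("guideR near",proj(s,[.4369,-.0969,.075]),"seen",(588-380)/4+200,70/4+205)
print("offcut rear corner L",proj(s,[.4726,-.0924,.086]))
for dy in(-.032,.032):
  for dz in (.004,.012,.02):
    print(dy,dz,[proj(s,e+[dx,dy,dz]).round(1) for dx in(-.011,0,.011)],[proj(t,e+[dx,dy,dz]).round(1) for dx in(-.011,.011)])
a=cv2.resize(np.ascontiguousarray(s["img"][170:205,200:260,::-1]),None,fx=6,fy=6,interpolation=cv2.INTER_CUBIC)
b=cv2.resize(np.ascontiguousarray(t["img"][280:330,390:450,::-1]),None,fx=6,fy=6,interpolation=cv2.INTER_CUBIC)
cv2.imwrite("pics/e.png",np.vstack([a,b]))
E
```

```text
plate corner [220.51005406 211.97508924] seen 221.2 213.7
guideR near [251.91569165 221.00282529] seen 252.0 222.5
offcut rear corner L [254.41880778 227.96459589]
-0.032 0.004 [array([214.6, 192.5]), array([214.4, 195.9]), array([214.3, 199.4])] [array([448.5, 307.3]), array([448.5, 294.1])]
-0.032 0.012 [array([214.1, 189.2]), array([214. , 192.5]), array([213.9, 196. ])] [array([449.6, 307.7]), array([449.6, 294.4])]
-0.032 0.02 [array([213.7, 185.7]), array([213.6, 189.1]), array([213.4, 192.6])] [array([450.8, 308.2]), array([450.8, 294.8])]
0.032 0.004 [array([247.9, 190.7]), array([248. , 194.1]), array([248.2, 197.5])] [array([410.3, 307.1]), array([410.3, 293.9])]
0.032 0.012 [array([247.6, 187.4]), array([247.8, 190.7]), array([247.9, 194.1])] [array([411.1, 307.6]), array([411.1, 294.3])]
0.032 0.02 [array([247.4, 184. ]), array([247.5, 187.3]), array([247.6, 190.7])] [array([411.9, 308. ]), array([412. , 294.6])]
```

View pics/e.png

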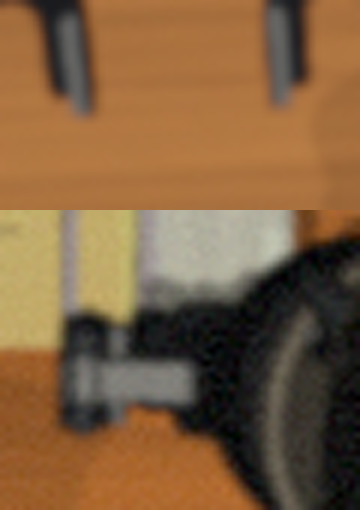

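Request:
arm_command:
  commands: [0.0085,-0.0215,0,0,0,0,0.68,0.0085,-0.0215,0,0,0,0,0.68,0.0085,-0.0215,0.02,0,0,0,0.68,0.0085,-0.0215,0.035,0,0,0,0.68,0.0085,-0.0215,0.04,0,0,0,0.68,0.0085,-0.0215,0.045,0,0,0,0.68,0.0085,-0.0215,0.045,0,0,0,0.68]

```text
t: 2.75
eef_pos: [0.4545, -0.1102, 0.1]
tool_rot: [0.0, 1.0, -0.0, -0.0]
contact_force: [0.1, 1.1, 1.0]
gripper_width: 0.677
grasp_force: 0.0
```

Request:
arm_command:
  commands: [0,0,0.004,0,0,0,0.68,0,0,0.008,0,0,0,0.68,0,0,0.012,0,0,0,0.68,0,0,0.012,0,0,0,0.68]

```text
t: 3.15
eef_pos: [0.4542, -0.1099, 0.0877]
tool_rot: [-0.0, 1.0, -0.0, -0.0]
contact_force: [-0.6, 0.2, -0.0]
gripper_width: 0.681
grasp_force: 0.0
```

```bash
python3 - <<'E'
from h import *
s=read_camera("scene"); crop(s,200,150,310,290,4,"pics/f.png"); print(get_obs()["contact_force"])
E
```

```text
[ 0.60549583 -0.99125901  0.39033867]
```

View pics/f.png

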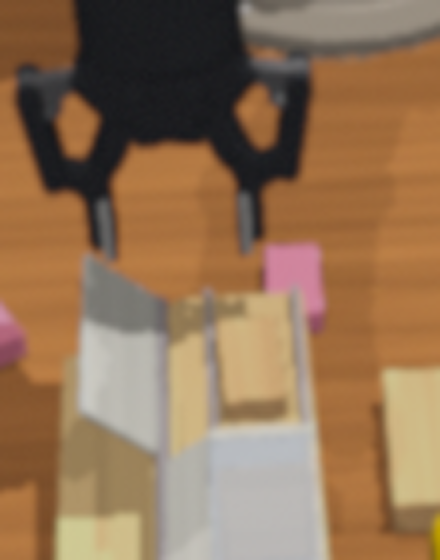

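The scene crop shows both tips still clear of the box, ending near scene (227,214.5) and (261,212.5). The plate's near corner is at (222,214). I'll intersect those rays with the known finger x.

```bash
python3 - <<'E'
from h import *
s=read_camera("scene");t=read_camera("top");print(get_obs()["eef_pos"])
for u,v in((226.7,214.5),(261,212.5)):
  print([ray(s,u,v,z).round(4) for z in(.09,.1,.11,.12,.13)])
for p in ([.4542,-.143,.1],[.4542,-.077,.1]): print(proj(t,p))
a=cv2.resize(np.ascontiguousarray(t["img"][200:330,365:460,::-1]),None,fx=4.5,fy=4.5,interpolation=cv2.INTER_CUBIC);cv2.imwrite("pics/g.png",a)
E
```

```text
[ 0.45463692 -0.10987348  0.08813314]
[array([ 0.4299, -0.1463,  0.09  ]), array([ 0.4426, -0.1454,  0.1   ]), array([ 0.4552, -0.1445,  0.11  ]), array([ 0.4679, -0.1435,  0.12  ]), array([ 0.4806, -0.1426,  0.13  ])]
[array([ 0.4298, -0.0775,  0.09  ]), array([ 0.4425, -0.0775,  0.1   ]), array([ 0.4552, -0.0776,  0.11  ]), array([ 0.4679, -0.0776,  0.12  ]), array([ 0.4805, -0.0777,  0.13  ])]
[429.72723144 293.84774332]
[392.30075925 293.69931476]
```

View pics/g.png

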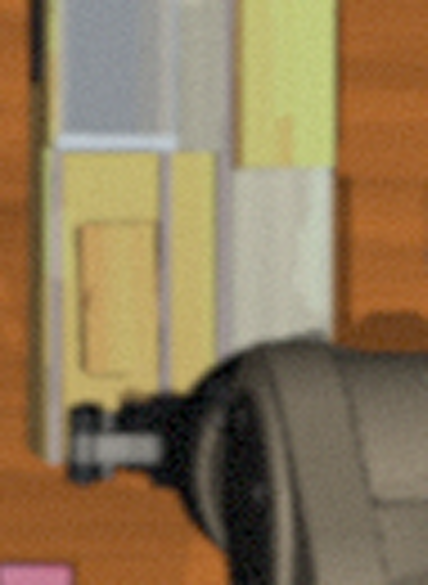

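Request:
arm_command:
  commands: [0,0,0.003,0,0,0,0.68,0,0,0.006,0,0,0,0.68,0,0,0.009,0,0,0,0.68,0,0,0.009,0,0,0,0.68]

```text
t: 3.7
eef_pos: [0.4542, -0.1098, 0.0786]
tool_rot: [-0.0, 1.0, -0.0, -0.0]
contact_force: [0.9, -0.2, -1.0]
gripper_width: 0.681
grasp_force: 0.0
```

Request:
arm_command:
  commands: [0,0,0.003,0,0,0,0.68,0,0,0.005,0,0,0,0.68,0,0,0.005,0,0,0,0.68]

```text
t: 4.0
eef_pos: [0.4544, -0.1099, 0.0738]
tool_rot: [-0.0, 1.0, -0.0, -0.0]
contact_force: [-0.7, -0.7, -0.3]
gripper_width: 0.679
grasp_force: 0.0
```

Request:
arm_command:
  commands: [0,0,0.003,0,0,0,0.68,0,0,0.006,0,0,0,0.68,0,0,0.006,0,0,0,0.68]

```text
t: 4.3
eef_pos: [0.4547, -0.1097, 0.0679]
tool_rot: [-0.0, 1.0, -0.0, 0.0]
contact_force: [0.2, 0.8, 2.8]
gripper_width: 0.679
grasp_force: 1.1
```

```bash
python3 - <<'E'
from h import *
s=read_camera("scene"); crop(s,195,150,315,290,4,"pics/k.png"); o=get_obs();print(o["contact_force"],o["torque"],o["eef_pos"])
E
```

```text
[-0.02990594  1.82196726  1.53911871] [0.28631769 0.03817422 0.01627824] [ 0.4547839  -0.10960775  0.06808649]
```

View pics/k.png

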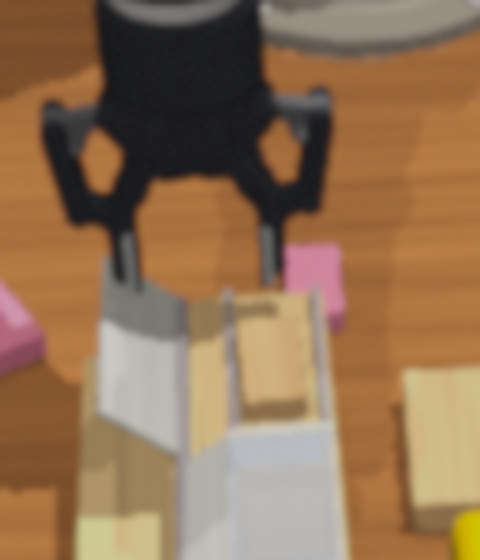

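The scene crop shows a fingertip resting on the plate at about (227,222) and the other hovering behind the offcut at (262,221). Contact is confirmed at TCP z=0.068, so the tips sit about 30 mm above the reported TCP. I'll press down gradually.

Request:
arm_command:
  commands: [0,0,0.004,0,0,0,0.68,0,0,0.008,0,0,0,0.68,0,0,0.012,0,0,0,0.68,0,0,0.012,0,0,0,0.68]

```text
t: 4.75
eef_pos: [0.4549, -0.1101, 0.0558]
tool_rot: [0.0, 1.0, -0.0, 0.0]
contact_force: [1.0, -0.6, 4.2]
gripper_width: 0.676
grasp_force: 2.1
```

Request:
arm_command:
  commands: [0,0,0.004,0,0,0,0.68,0,0,0.008,0,0,0,0.68,0,0,0.008,0,0,0,0.68,0,0,0.008,0,0,0,0.68]

```text
t: 5.15
eef_pos: [0.455, -0.1107, 0.0483]
tool_rot: [0.0, 1.0, -0.001, 0.0]
contact_force: [-0.1, -2.6, 6.3]
gripper_width: 0.682
grasp_force: 2.9
```

```bash
python3 - <<'E'
from h import *
s=read_camera("scene"); t=read_camera("top")
a=cv2.resize(s["img"][150:300,195:315,::-1],None,fx=3.5,fy=3.5,interpolation=cv2.INTER_CUBIC)
b=cv2.resize(t["img"][165:315,360:450,::-1],None,fx=3.5,fy=3.5,interpolation=cv2.INTER_CUBIC)
cv2.imwrite("pics/m.png",np.hstack([a,b])); o=get_obs();print(o["contact_force"],o["torque"],o["eef_pos"])
E
```

```text
[ 0.30668534 -2.57871576  5.51989867] [-0.68210026 -0.0603218  -0.01209385] [ 0.4550072  -0.11068204  0.0484018 ]
```

View pics/m.png

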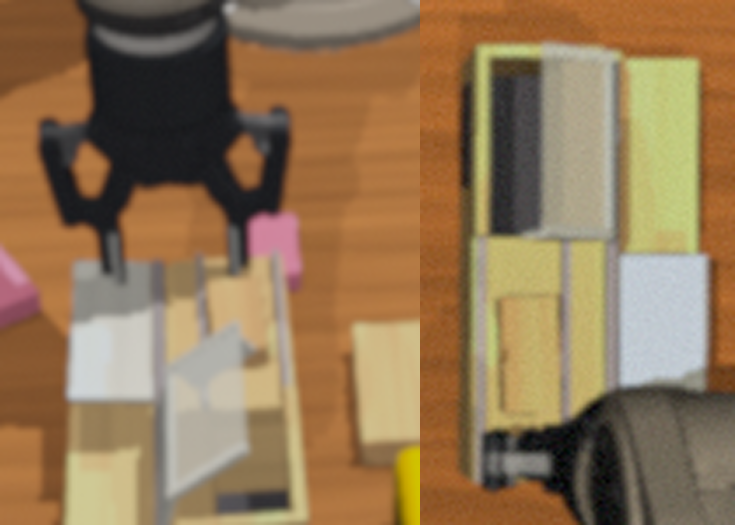

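Tenth and last picture: the flap is well open. In the scene half the roof is raised and the plate is near level, with the fingertip on it at about (227,228). The offcut is still on the ledge in front of the raised skirt, and the other tip is behind it at about (262,227). I'll compute the angle from the roof and plate edges.

```bash
python3 - <<'E'
from h import *
t=read_camera("top");s=read_camera("scene")
hy,hz=-.121,.072
print("seen roof u",(542-420)/3.5+360,"plate u",(708-420)/3.5+360)
for a in(.45,.55,.65,.75,.85):
  y=.066*np.cos(a)-.021*np.sin(a);z=.066*np.sin(a)+.021*np.cos(a)
  b=.75-a; py=-.048*np.cos(b)+.002*np.sin(b);pz=.048*np.sin(b)+.002
  print(a,proj(t,[.565,hy+y,hz+z]).round(1),proj(t,[.53,hy+py,hz+pz]).round(1))
E
```

```text
seen roof u 394.85714285714283 plate u 442.2857142857143
0.45 [390.4 230.3] [441.4 250.9]
0.55 [393.6 230.2] [441.6 250.9]
0.65 [397.2 230.1] [441.5 250.9]
0.75 [400.9 230. ] [441.1 250.9]
0.85 [404.8 230. ] [440.5 251. ]
```

Request:
arm_command:
  commands: [0,0,0.002,0,0,0,0.68,0,0,0.004,0,0,0,0.68,0,0,0.004,0,0,0,0.68,0.005,0,0.004,0,0,0,0.68,0.01,0,0.004,0,0,0,0.68,0.015,0,0.004,0,0,0,0.68,0.02,0,0.004,0,0,0,0.68]

```text
t: 6.05
eef_pos: [0.472, -0.1105, 0.0437]
tool_rot: [0.0, 1.0, -0.001, -0.003]
contact_force: [-6.0, -1.3, 8.1]
gripper_width: 0.68
grasp_force: 4.3
```

```bash
cat > off.py <<'E'
from h import *
# edges along a column strip of the top view: offcut is redder than the ledge between the guides
t=read_camera("top");o=get_obs();print(o["t"],o["eef_pos"],o["contact_force"].round(1),o["gripper_width"])
i=t["img"].astype(float);u0=int(proj(t,[.5,-.066,.086])[0]);u1=int(proj(t,[.5,-.085,.086])[0])
r=(i[...,1]/i[...,0])[200:300,u0:u1].mean(1)
for k in range(0,100,2): print(200+k,round(ray(t,390,200+k,.086)[0]-.561,3),round(r[k],2),end=" | ")
# roof edge: row through pit middle
row=i[195:225,375:420].mean(0);print("\nroof row",[(375+k,int(row[k].sum())) for k in range(0,45,1)])
E
python3 off.py
```

```text
6.1 [ 0.47315343 -0.1104683   0.04385605] [-4.1 -0.5  7.9] 0.6820874668025086
200 0.06 0.97 | 202 0.056 0.97 | 204 0.053 0.96 | 206 0.049 0.98 | 208 0.045 0.98 | 210 0.042 0.95 | 212 0.038 0.95 | 214 0.035 0.97 | 216 0.031 0.95 | 218 0.027 0.97 | 220 0.024 0.98 | 222 0.02 0.97 | 224 0.017 0.95 | 226 0.013 0.98 | 228 0.01 0.97 | 230 0.006 0.96 | 232 0.002 0.93 | 234 -0.001 0.94 | 236 -0.005 0.94 | 238 -0.008 0.93 | 240 -0.012 0.93 | 242 -0.016 0.93 | 244 -0.019 0.85 | 246 -0.023 0.86 | 248 -0.026 0.86 | 250 -0.03 0.86 | 252 -0.033 0.86 | 254 -0.037 0.86 | 256 -0.041 0.86 | 258 -0.044 0.86 | 260 -0.048 0.86 | 262 -0.051 0.87 | 264 -0.055 0.86 | 266 -0.058 0.86 | 268 -0.062 0.87 | 270 -0.066 0.87 | 272 -0.069 0.87 | 274 -0.073 0.87 | 276 -0.076 0.82 | 278 -0.08 0.83 | 280 -0.083 1.28 | 282 -0.087 1.03 | 284 -0.091 0.98 | 286 -0.094 0.99 | 288 -0.098 0.99 | 290 -0.101 0.92 | 292 -0.105 0.9 | 294 -0.108 0.88 | 296 -0.112 0.88 | 298 -0.115 0.88 | 
roof row [(375, 301), (376, 432), (377, 493), (378, 470), (379, 373), (380, 238), (381, 152), (382, 136), (383, 138), (384, 136), (385, 139), (386, 160), (387, 199), (388, 220), (389, 219), (390, 219), (391, 218), (392, 217), (393, 222), (394, 223), (395, 224), (396, 221), (397, 222), (398, 221), (399, 255), (400, 349), (401, 443), (402, 492), (403, 523), (404, 529), (405, 506), (406, 483), (407, 482), (408, 471), (409, 446), (410, 435), (411, 435), (412, 429), (413, 407), (414, 390), (415, 395), (416, 442), (417, 482), (418, 461), (419, 397)]off.py:5: RuntimeWarning: divide by zero encountered in divide
  r=(i[...,1]/i[...,0])[200:300,u0:u1].mean(1)
off.py:5: RuntimeWarning: invalid value encountered in divide
  r=(i[...,1]/i[...,0])[200:300,u0:u1].mean(1)
```

Request:
arm_command:
  commands: [0.005,0,0,0,0,0,0.68,0.01,0,0,0,0,0,0.68,0.015,0,0,0,0,0,0.68,0.02,0,0,0,0,0,0.68,0.025,0,0,0,0,0,0.68,0.03,0,0,0,0,0,0.68,0.035,0,0,0,0,0,0.68,0.035,0,0,0,0,0,0.68]

```text
t: 6.9
eef_pos: [0.5081, -0.1105, 0.0439]
tool_rot: [0.0, 1.0, -0.001, -0.002]
contact_force: [-3.8, -2.0, 7.7]
gripper_width: 0.681
grasp_force: 4.1
```

```bash
python3 off.py 2>/dev/null
```

```text
6.95 [ 0.50809678 -0.11054861  0.04391318] [-3.9 -1.3  9.1] 0.6797451595849773
200 0.06 0.98 | 202 0.056 0.96 | 204 0.053 0.96 | 206 0.049 0.98 | 208 0.045 0.96 | 210 0.042 0.95 | 212 0.038 0.98 | 214 0.035 0.97 | 216 0.031 0.97 | 218 0.027 0.96 | 220 0.024 0.96 | 222 0.02 0.92 | 224 0.017 0.82 | 226 0.013 0.85 | 228 0.01 0.86 | 230 0.006 0.85 | 232 0.002 0.86 | 234 -0.001 0.86 | 236 -0.005 0.86 | 238 -0.008 0.86 | 240 -0.012 0.86 | 242 -0.016 0.86 | 244 -0.019 0.86 | 246 -0.023 0.87 | 248 -0.026 0.86 | 250 -0.03 0.87 | 252 -0.033 0.87 | 254 -0.037 0.87 | 256 -0.041 0.9 | 258 -0.044 0.83 | 260 -0.048 0.99 | 262 -0.051 0.99 | 264 -0.055 0.98 | 266 -0.058 0.99 | 268 -0.062 0.97 | 270 -0.066 0.9 | 272 -0.069 0.9 | 274 -0.073 0.9 | 276 -0.076 0.89 | 278 -0.08 0.89 | 280 -0.083 0.89 | 282 -0.087 0.89 | 284 -0.091 0.89 | 286 -0.094 0.89 | 288 -0.098 0.89 | 290 -0.101 0.88 | 292 -0.105 0.88 | 294 -0.108 0.88 | 296 -0.112 0.89 | 298 -0.115 0.88 | 
roof row [(375, 303), (376, 434), (377, 502), (378, 479), (379, 376), (380, 241), (381, 152), (382, 134), (383, 140), (384, 144), (385, 154), (386, 173), (387, 209), (388, 228), (389, 228), (390, 227), (391, 226), (392, 228), (393, 229), (394, 230), (395, 229), (396, 227), (397, 230), (398, 227), (399, 261), (400, 351), (401, 442), (402, 496), (403, 532), (404, 527), (405, 499), (406, 486), (407, 483), (408, 472), (409, 449), (410, 437), (411, 439), (412, 430), (413, 410), (414, 389), (415, 402), (416, 448), (417, 485), (418, 459), (419, 397)]
```

Request:
arm_command:
  commands: [0.005,0,0,0,0,0,0.68,0.01,0,0,0,0,0,0.68,0.014,0,0,0,0,0,0.68,0.018,0,0,0,0,0,0.68,0.022,0,0,0,0,0,0.68,0.025,0,0,0,0,0,0.68,0.025,0,0,0,0,0,0.68]

```text
t: 7.65
eef_pos: [0.5329, -0.1106, 0.0439]
tool_rot: [0.0, 1.0, -0.001, -0.002]
contact_force: [-3.5, -0.9, 8.1]
gripper_width: 0.679
grasp_force: 4.1
```

```bash
python3 off.py 2>/dev/null
```

```text
7.7 [ 0.53288092 -0.11059694  0.04391259] [-4.  -0.9  8.6] 0.6831987403501912
200 0.06 0.96 | 202 0.056 0.96 | 204 0.053 0.99 | 206 0.049 0.95 | 208 0.045 0.97 | 210 0.042 0.99 | 212 0.038 0.97 | 214 0.035 0.85 | 216 0.031 0.75 | 218 0.027 0.74 | 220 0.024 0.75 | 222 0.02 0.75 | 224 0.017 0.75 | 226 0.013 0.75 | 228 0.01 0.8 | 230 0.006 0.8 | 232 0.002 0.8 | 234 -0.001 0.81 | 236 -0.005 0.91 | 238 -0.008 0.94 | 240 -0.012 0.93 | 242 -0.016 0.93 | 244 -0.019 0.96 | 246 -0.023 0.98 | 248 -0.026 0.99 | 250 -0.03 0.98 | 252 -0.033 0.99 | 254 -0.037 0.95 | 256 -0.041 0.9 | 258 -0.044 0.91 | 260 -0.048 0.91 | 262 -0.051 0.91 | 264 -0.055 0.91 | 266 -0.058 0.91 | 268 -0.062 0.91 | 270 -0.066 0.9 | 272 -0.069 0.9 | 274 -0.073 0.9 | 276 -0.076 0.89 | 278 -0.08 0.89 | 280 -0.083 0.89 | 282 -0.087 0.89 | 284 -0.091 0.89 | 286 -0.094 0.89 | 288 -0.098 0.89 | 290 -0.101 0.88 | 292 -0.105 0.88 | 294 -0.108 0.88 | 296 -0.112 0.88 | 298 -0.115 0.87 | 
roof row [(375, 301), (376, 434), (377, 503), (378, 487), (379, 388), (380, 246), (381, 161), (382, 162), (383, 178), (384, 183), (385, 188), (386, 207), (387, 234), (388, 246), (389, 250), (390, 248), (391, 251), (392, 250), (393, 252), (394, 251), (395, 250), (396, 252), (397, 244), (398, 230), (399, 259), (400, 351), (401, 443), (402, 497), (403, 529), (404, 529), (405, 501), (406, 487), (407, 484), (408, 475), (409, 445), (410, 410), (411, 380), (412, 347), (413, 319), (414, 304), (415, 314), (416, 349), (417, 376), (418, 363), (419, 335)]
```

Request:
arm_command:
  commands: [0,0,0,0,0,0,0.68,0,0,0,0,0,0,0.68,0,0,0,0,0,0,0.68]

```text
t: 8.0
eef_pos: [0.5329, -0.1106, 0.044]
tool_rot: [0.0, 1.0, -0.001, -0.002]
contact_force: [-3.7, -1.7, 8.8]
gripper_width: 0.678
grasp_force: 4.1
```

```bash
cat > pit.py <<'E'
from h import *
for n in("top","scene"):
    c=read_camera(n);i=c["img"].astype(float)
    # sample pit area: rows over x 0..0.094, columns over y .03,.046,.06 ; at z=.04
    for y in(.03,.046,.06):
        out=[]
        for x in np.arange(-.02,.1,.006):
            u,v=proj(c,[.561+x,-.121+y,.04]).round().astype(int); p=i[v,u]; out.append(f"{int(p.sum())}/{p[1]/max(p[0],1):.2f}")
        print(n,y,*out)
E
python3 pit.py; python3 off.py 2>/dev/null | head -2 | cut -c1-600
```

```text
top 0.03 124/1.07 121/0.91 375/0.93 497/0.95 480/0.99 239/0.88 227/0.87 271/0.81 353/0.82 355/0.83 361/0.84 352/0.82 353/0.81 368/0.83 280/0.79 248/0.77 283/0.80 227/0.84 226/0.83 164/0.81
top 0.046 235/0.96 387/0.93 501/0.93 491/0.94 332/0.93 199/0.97 206/0.96 346/0.81 479/0.87 476/0.87 477/0.88 481/0.87 481/0.89 483/0.90 471/0.89 475/0.89 486/0.89 286/0.87 195/0.96 176/0.83
top 0.06 176/1.00 191/0.98 488/0.94 476/0.91 367/0.90 336/0.87 358/1.01 360/0.96 388/0.95 398/0.93 402/0.93 401/0.94 398/0.94 410/0.93 406/0.93 329/0.81 333/0.81 250/0.91 237/0.91 250/0.84
scene 0.03 390/0.89 393/0.89 437/0.91 458/0.93 362/0.85 353/0.84 344/0.83 334/0.84 341/0.83 337/0.84 284/0.90 494/0.85 512/0.85 525/0.90 379/0.86 351/0.84 350/0.83 350/0.83 348/0.84 348/0.84
scene 0.046 339/0.83 327/0.83 356/0.83 353/0.84 355/0.84 350/0.83 347/0.83 334/0.83 342/0.83 337/0.83 210/0.84 348/0.79 404/0.81 517/0.91 402/0.87 350/0.83 349/0.84 348/0.84 347/0.83 349/0.84
scene 0.06 334/0.84 332/0.83 354/0.84 354/0.83 354/0.83 351/0.83 346/0.84 335/0.83 336/0.83 327/0.83 220/0.87 156/0.96 276/0.88 495/0.89 366/0.84 341/0.83 343/0.84 341/0.83 333/0.83 340/0.84
8.15 [ 0.53291894 -0.1106047   0.04401033] [-4.2 -1.   8.4] 0.679526969142215
200 0.06 0.87 | 202 0.056 0.87 | 204 0.053 0.87 | 206 0.049 0.87 | 208 0.045 0.87 | 210 0.042 0.87 | 212 0.038 0.87 | 214 0.035 0.87 | 216 0.031 0.87 | 218 0.027 0.87 | 220 0.024 0.87 | 222 0.02 0.82 | 224 0.017 0.95 | 226 0.013 0.95 | 228 0.01 0.96 | 230 0.006 0.96 | 232 0.002 0.95 | 234 -0.001 0.94 | 236 -0.005 0.93 | 238 -0.008 0.93 | 240 -0.012 0.93 | 242 -0.016 0.95 | 244 -0.019 0.99 | 246 -0.023 0.99 | 248 -0.026 0.98 | 250 -0.03 0.98 | 252 -0.033 0.98 | 254 -0.037 1.05 | 256 -0.041 0.89 | 258 -0.044 0.91 | 260 -0.048 0.91 | 262 -0.051 0.91 | 264 -0.055 0.91 | 266 -0.058 0.91 | 268 -0.06
```

The offcut now lies flat in the pit, at about x 0.02–0.08. I'll release and rise.

Request:
arm_command:
  commands: [0,0,-0.01,0,0,0,0.68,0,0,-0.02,0,0,0,0.68,0,0,-0.035,0,0,0,0.68,-0.01,0,-0.06,0,0,0,0.68,-0.02,0,-0.09,0,0,0,0.68,-0.03,0,-0.12,0,0,0,0.68,-0.03,0,-0.14,0,0,0,0.68,-0.03,0,-0.14,0,0,0,0.68]

```text
t: 8.95
eef_pos: [0.5065, -0.1102, 0.1876]
tool_rot: [0.001, 1.0, -0.0, 0.003]
contact_force: [-0.4, -0.7, 0.4]
gripper_width: 0.681
grasp_force: 0.0
```

```bash
python3 pit.py | head -2; python3 off.py 2>/dev/null | tail -1; python3 - <<'E'
from h import *
# flap shut? compare roof area with the first picture
a=cv2.imread("pics/top0.png").astype(float)[180:232,378:438];b=read_camera("top")["img"][180:232,378:438,::-1].astype(float)
d=abs(a-b).sum(2);print(d.mean(0).astype(int));o=get_obs();print(o["t"],o["eef_pos"],o["contact_force"],abs(o["joint_vel"]).max())
E
```

```text
top 0.03 483/0.91 488/0.93 486/0.94 480/0.94 559/1.06 486/1.04 441/1.01 455/0.97 472/0.98 467/0.99 471/0.98 470/0.98 474/0.99 476/0.97 465/1.01 457/1.01 464/0.98 442/1.01 443/1.01 452/1.01
top 0.046 474/0.93 478/0.94 479/0.92 485/0.93 561/1.04 475/1.03 439/1.04 469/0.99 517/0.97 502/0.96 501/0.97 509/0.94 505/0.94 499/0.97 500/0.97 500/0.95 502/0.95 453/0.98 433/1.03 469/1.02
roof row [(375, 291), (376, 414), (377, 478), (378, 488), (379, 483), (380, 486), (381, 495), (382, 499), (383, 501), (384, 500), (385, 495), (386, 494), (387, 496), (388, 498), (389, 494), (390, 495), (391, 494), (392, 496), (393, 495), (394, 490), (395, 469), (396, 455), (397, 445), (398, 444), (399, 451), (400, 471), (401, 491), (402, 501), (403, 492), (404, 476), (405, 469), (406, 470), (407, 476), (408, 484), (409, 483), (410, 476), (411, 473), (412, 474), (413, 476), (414, 468), (415, 439), (416, 390), (417, 363), (418, 389), (419, 459)]
[12 20 40 49 54 56 53 51 51 51 53 52 49 52 50 51 48 34 20 14 15 14 14 16
 14 11 14 31 37 39 40 39 41 38 38 39 35 34 35 38 35 18 20 21 19 20 17 16
 18 18 19 19 20 20 21 21 20 21 16 13]
9.15 [ 0.50385561 -0.1098343   0.18310622] [-0.18339157  0.53391942  0.15916355] 0.008987639094990424
```

The roof is back in its shut place with the offcut visible through it, and the robot is clear.

```bash
python3 -c "from station import *; print(hand_in())"
```

```text
the job is handed in; nothing more can be done
None
```

I held the flap open, pushed the offcut into the pit and let the flap spring shut, then handed the job in at about 9 s; the final camera check showed the offcut lying in the pit, the flap shut and the arm clear, but the hand-in gave no verdict.

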